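# Show the copper electrode to the inspection camera

## Task

Lift the copper electrode plate out of the blue draining rack by its black grip and hold it up in the air to the inspection camera: white spot facing the lens and centred in its view, 100 mm in front of the lens, plate square to the line of sight (so leaning as the camera looks down) and black grip uppermost. Finish while still holding it there, steady; do not put it down or let go. Do not bump the camera, and leave the other two plates in the rack and everything else on the bench where it is.

Things in the scene. Friction and masses are not known exactly. Their poses are not given: they have to be found in the camera images.
- copper: Copper-coloured (orange-brown) plate, 5 mm thick (x), 45 wide (y), 100 tall (z), about 200 g, standing on edge with its lower 25 mm in a slot of the rack; on top a black grip, 14 mm thick (x), 26 wide (y), 36 tall, from 96 to 132 mm above the origin. Origin: centre of the lower edge; x points out of the face with the white spot, z up to the grip. Lift it straight up.
- spot (a point): Centre of the white spot (18 mm across) on the copper plate's +x face, 60 mm above the plate's origin. The plate's other face is plain.
- ahead (a point): Imaginary point 40 mm straight out in front of the copper plate's white spot (shows which way the spot faces).
- grip (a point): Middle of the copper plate's black grip, 115 mm above the plate's origin, 55 mm above the spot. A good place for the TCP, fingers pointing down along the plate, pinching either the grip's 14 mm thickness or its 26 mm width.
- rack: Blue block, 60 x 240 x 35 mm (x, y, z), fixed. Three slots 25 mm deep in its top, in a row along its y at -75, 0 and 75 mm; the plates stand edge to edge in line, 30 mm between them, all with the spot facing the rack's +x. Slots are 2 mm wider than the plates. Which plate is in which slot varies. Origin: centre of its underside.
- camera: The inspection camera's stand, fixed: dark base plate 140 x 130 x 18 mm, steel column 22 mm thick and 250 mm tall, carrying the camera head. Origin: foot of the column on the bench; the camera looks to its -x. The base reaches 90 mm from the column on that side.
- camera_head: White camera head, 50 x 50 x 100 mm, black ring light 66 mm across and dark lens in front, looking 25 degrees downward, towards the robot's side. Origin: centre of the lens's front glass, 220 mm above the bench, 75 mm from the column axis. z points out of the lens along the line of sight, x is up in its view. Spot to end at (0, 0, 100 mm) here, plate's x along minus z, plate's z along this x.
- zinc: Silver-grey zinc plate. Same shape and size as the copper plate, also with a black grip and a white spot; stands in another slot of the rack. Origin: centre of its lower edge. Leave it alone.
- graphite: Near-black graphite plate. Same shape and size as the copper plate, also with a black grip and a white spot; stands in another slot of the rack. Origin: centre of its lower edge. Leave it alone.
- beaker: Empty glass beaker, 70 mm wide, 90 mm tall, standing on the bench. Origin: centre of its underside.
- jar: Clear jar with black lid, 60 mm wide, 85 mm tall. Origin: centre of its underside.
- marker: Orange and black highlighter pen, 110 mm long, 21 mm thick, lying on the bench. Origin: under its middle.
- spatula: Thin steel lab spatula, 180 mm long, 4 mm thick, lying flat on the bench. Origin: under its middle.
There are look-alikes about, which are no part of the job. What is shaped like the copper but green or purple is not meant.

How it is judged:
By the outcome, as a careful person would: the job done as asked, in the order asked, and still so for the second after the job is handed in, while the arm keeps its last pose, push and grip.
It also fails if it takes over 32 s, if anything falls off the work surface, if the arm or the gripper's body presses on something with over 40 N, if the wrist force passes 120 N, or if a joint passes its speed limit or range.

## Robot

A 6-joint arm with a two-finger parallel gripper is mounted at the origin on the work surface. World frame = base frame: x ahead of the robot, y to its left, z up, the work surface at z = 0. Lengths are in m, angles in rad, forces in N, time in s.
With the tool pointing down it reaches from about 0.35 to 0.975 m from the base axis. Payload 4.9 kg.
Tool frame: the origin (TCP) lies between the finger pads, 19 mm behind the fingertips; this is the grasp point; z points along the fingers, y is the line along which they close (so a half turn about z gives the same grasp; the last joint's range is limited). The gripper opens to 85 mm and grips with 20 to 120 N. Pads are 22 mm wide; open, the fingers measure 114 mm over their backs; the gripper's body (76 mm by 85 mm) begins 54 mm behind the grasp point. The pads swing forward as they close: fully open they stand 13 mm farther back than shut.
Start: joints at [-1.389, 0.053, 1.613, -0, 1.476, -0.119], TCP at [0.185, -0.597, 0.25] pointing down, gripper open.
Joint ranges: [-3.01, 3.01], [-1.01, 2.22], [0.06, 2.58], [-1.02, 4.17], [0.09, 2.62], [-3.14, 3.14]. Speed limits (rad/s): [2.57, 2.57, 3.14, 3.14, 3.14, 3.14].

## Interface

Orientations are given as a unit quaternion [w, x, y, z].
In Python, from plant import * gives the robot as it stands. The module is installed in compiled form; this text tells all that it offers.
- The arm moves only by the tool play_rows, never from a script. Its arguments are lists of equal length, an entry for each row: "linear": the shift along the world's x, y, z in m, a list of three; "turn": the turn about the world's z in degrees. A call has 1 to 8 rows; each row shifts and turns the commanded pose from where the row before left it; what a row does not reach is not made up. A row lasts 1/8 s, in which the tool goes at most 62.5 mm and 10.7 degrees, less where a joint would pass 70% of its speed; a pose out of reach is approached as far as the arm can. A call is refused whole if a number of a shift passes 0.0625 or a number of a turn 10.7, either way. A call with a gripper value outside its range is refused whole. "hand" is the finger opening in m, from 0 to 0.0854, set as the call begins (left out, the last holds). The fingers move at their own pace and stop on an object; the grip force is fixed at half the most. Time passes only in rows, so rows that do not move let the fingers close. It gives the time, the measured TCP pose, the force, the opening and the grip force at its end, in the units of the state.
- state(): the state, without advancing time (a new reading comes with each control period).
- grab_frame(name): name is "side" or "top"; returns the picture (400x640x3 uint8, red, green, blue); there is no depth.
- camera_info(name): a dict with "camera_matrix" (3x3 intrinsics, pixels), "origin" and "attitude" of the camera in the world. Camera axes: x right, y down, z forward; pixel columns grow to the right and rows downward; lengths in m; the calibration is good to about 2 mm. A picture is of the moment at which its call begins. camera_info takes no time and is no camera call.
- job_done(): hands the job in; it is judged then, once.
Trained networks look in the newest picture that a camera, given by its name, has taken for a name from the list of things; names that differ only in an ending like _2 or _b are one class to them, and where a whole thing is asked for, a point or a joint stands for the part that bears it (a point fixed in the world has none). Each returns a list of dicts, best first, with "p" (0 to 1); they miss things now and then, are a little off and sometimes report something else, mostly with a low value. They report only what shows in the picture. A call takes as long as a camera call. They do not tell look-alikes from the thing itself.
- trace(camera, thing): "region" (400x640 bool, what is visible of it) and "location" ([column, row] in pixels, amid what is visible of it).
The state is a dict: "time": time; "joint_pos": joint angles; "joint_vel": joint speeds; "joint_efforts": joint torques, N m; "tool_pos": TCP position; "tool_rot": TCP orientation; "contact_force": force on the tool from outside, world axes, zero at the start; "ft_torque": the same for the moment, N m; "gripper_width": opening from 0.0 (shut) to 1.0 (fully open); "grasp_force": force on a finger pad.
Only numpy, scipy, OpenCV 4.12 (cv2) and the standard library are available. Lean on these libraries where they do the work, as an engineer would, in place of code of your own. Each camera call takes 0.05 s, during which the arm holds its last target. There are 200 camera calls.

## Working session

There is one attempt and no reset: what is moved stays moved. The work goes in short steps, Python scripts to look and compute and a tool call to move; the robot and the scene stay as the last step left them, time stands still between calls to the robot, and variables do not carry over. Pictures are saved under pics/ and viewed, at most 10 in all, crops included, and the job is handed in when it is done.

Besides the shell and the picture viewer there is one more tool, called after "Request:" as name(argument=value, ...), one argument or row to a line, values as JSON. play_rows: Moves the arm, as the interface text tells. Its arguments: {"type":"object","properties":{"linear":{"type":"array","items":{"type":"array","items":{"type":"number"}}},"turn":{"type":"array","items":{"type":"number"}},"hand":{"type":"number"}},"required":["linear","turn"]}

```bash
mkdir -p pics; cat > h.py <<'E'
from plant import *
import numpy as np, cv2
from scipy.spatial.transform import Rotation as R
def cam(n):
    c=camera_info(n);q=np.array(c["attitude"],float)
    M=q if q.shape==(3,3) else R.from_quat(q[[1,2,3,0]]).as_matrix()
    return np.array(c["camera_matrix"]),np.array(c["origin"]),M
def ray(n,p):
    K,o,M=cam(n);d=M@np.linalg.inv(K)@np.array([p[0],p[1],1.]);return o,d/np.linalg.norm(d)
def onz(n,p,z):
    o,d=ray(n,p);return o+d*(z-o[2])/d[2]
def tri(ps,pt):
    o1,d1=ray("side",ps);o2,d2=ray("top",pt)
    s=np.linalg.lstsq(np.c_[d1,-d2],o2-o1,rcond=None)[0];a=o1+d1*s[0];b=o2+d2*s[1]
    return (a+b)/2,np.linalg.norm(a-b)
def proj(n,P):
    K,o,M=cam(n);q=(np.atleast_2d(P)-o)@M@K.T;return q[:,:2]/q[:,2:]
def snap(n,f): im=grab_frame(n);cv2.imwrite("pics/"+f,im[...,::-1].copy());return im
E
python3 - <<'E'
from h import *
np.set_printoptions(precision=4,suppress=True)
for n in("side","top"):
    snap(n,n+"0.png");print(n,camera_info(n))
    for t in("copper","spot","grip","rack","camera","camera_head","zinc","graphite","beaker","jar","marker"):
        r=trace(n,t);print(t,[(round(x["p"],2),np.round(x["location"],1)) for x in r[:4]])
s=state();print(s["tool_rot"],s["tool_pos"])
E
```

```text
side {'camera_matrix': array([[473.1932,   0.    , 315.7869],
       [  0.    , 473.1932, 202.3713],
       [  0.    ,   0.    ,   1.    ]]), 'origin': array([-0.2634,  0.803 ,  1.0993]), 'attitude': array([ 0.1674, -0.3472,  0.8387, -0.3846])}
copper [(0.85, array([269.7, 262.4])), (0.82, array([285. , 294.6])), (0.7, array([206.9, 295.2])), (0.66, array([309.8, 282.5]))]
spot [(0.92, array([311.7, 284.6])), (0.8, array([266.6, 262.2])), (0.79, array([208.2, 293.4])), (0.75, array([287.2, 298.2]))]
grip [(0.83, array([209.7, 294.7])), (0.74, array([267.8, 259.8])), (0.73, array([286.9, 297.4])), (0.6, array([310.3, 280.3]))]
rack [(0.78, array([265.8, 278.3]))]
camera []
camera_head [(0.85, array([321.8, 143.1]))]
zinc [(0.79, array([291.9, 252.6]))]
graphite [(0.87, array([241.2, 269.7])), (0.74, array([394.2, 170.1])), (0.26, array([263.2, 258.8]))]
beaker []
jar [(0.9, array([393.4, 170.4]))]
marker []
top {'camera_matrix': array([[455.9651,   0.    , 321.9136],
       [  0.    , 455.9651, 196.4785],
       [  0.    ,   0.    ,   1.    ]]), 'origin': array([ 0.4377, -0.0071,  1.4
[... 159 characters left out ...]
9])), (0.46, array([213.4, 255.7]))]
spot [(0.66, array([224.6, 167.8])), (0.61, array([230.1, 210.3])), (0.6, array([245.4, 256.8])), (0.55, array([211. , 255.7]))]
grip [(0.78, array([221.2, 172.1])), (0.71, array([168. , 203.6])), (0.69, array([215. , 255.1])), (0.48, array([231.6, 212.6]))]
rack []
camera [(0.56, array([349.9, 255.6])), (0.55, array([365.3, 155.2])), (0.37, array([238.8, 210.7]))]
camera_head [(0.59, array([370.2, 146.1]))]
zinc [(0.46, array([253.1, 218.4]))]
graphite [(0.53, array([204.2, 200.5]))]
beaker [(0.59, array([460.3, 237.5]))]
jar [(0.62, array([450.1, 198.2]))]
marker [(0.46, array([345.3, 255.6]))]
[ 0.      0.9887  0.1498 -0.    ] [ 0.1851 -0.5969  0.25  ]
```

View pics/side0.png

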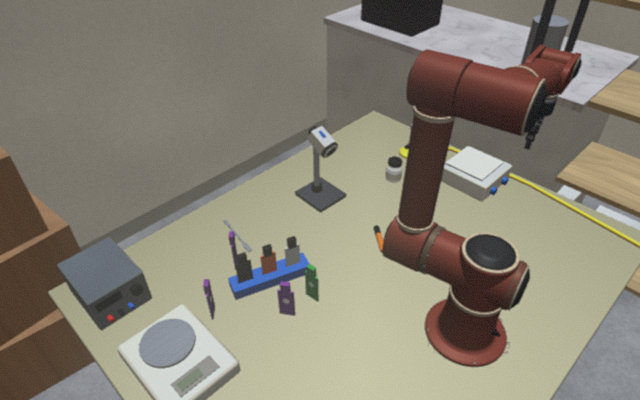

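View pics/top0.png

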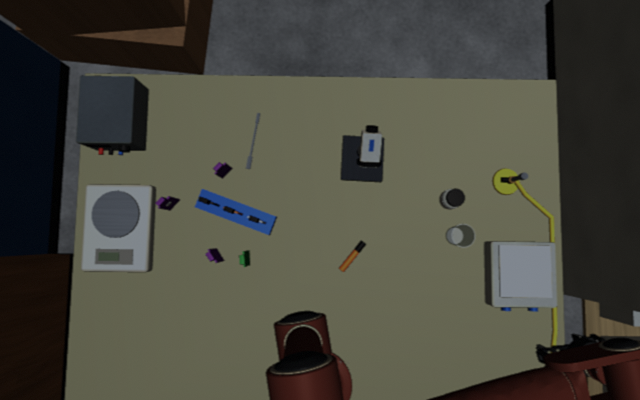

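Side picture: rack around (270,277) with graphite (243,268), copper in the middle (268,260), zinc (292,250). The purple and green decoys stand loose, and the camera stand is at (320,170). Top picture: rack from (200,200) to (272,225), camera head at (370,147). I need an enlarged view for the spot side and the edges.

```bash
python3 - <<'E'
import cv2,numpy as np
s=cv2.imread("pics/side0.png");t=cv2.imread("pics/top0.png")
a=cv2.resize(s[225:305,215:325],None,fx=3.6,fy=3.6,interpolation=cv2.INTER_CUBIC)
d=cv2.resize(s[115:215,285:355],None,fx=2.88,fy=2.88,interpolation=cv2.INTER_CUBIC)
b=cv2.resize(t[180:240,190:280],(396,264),interpolation=cv2.INTER_CUBIC)
c=cv2.resize(t[120:190,330:400],(264,264),interpolation=cv2.INTER_CUBIC)
o=np.zeros((560,700,3),np.uint8)
o[:288,:396]=a;o[:288,400:400+d.shape[1]]=d
b=np.clip(b*1.8,0,255);c=np.clip(c*1.5,0,255)
o[292:556,:396]=b;o[292:556,400:664]=c
cv2.imwrite("pics/z0.png",o)
E
```

```text
(no output)
```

View pics/z0.png

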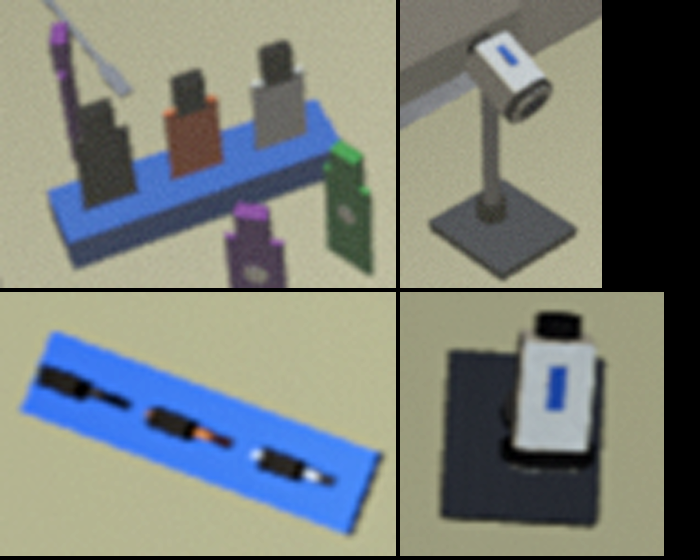

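Side crop: all three plates show plain backs to this side, so the spots face away from the robot. Copper's grip is at crop (187,92). Top crop: copper's grip is at crop (172,424). The stand's base corners are at crop (450,350), (603,360), (595,525) and (442,518). Next I fit the rack and stand poses.

```bash
cat >> h.py <<'E'
def pts(local,p):  # p=x,y,yaw(rad)
    c,s=np.cos(p[2]),np.sin(p[2]);L=np.array(local,float)
    return np.c_[p[0]+c*L[:,0]-s*L[:,1],p[1]+s*L[:,0]+c*L[:,1],L[:,2]]
E
python3 - <<'E'
from h import *
from scipy.optimize import minimize,least_squares
np.set_printoptions(precision=4,suppress=True)
M={}
for n in("side","top"):
    im=cv2.imread(f"pics/{n}0.png");h=cv2.cvtColor(im,cv2.COLOR_BGR2HSV)
    m=cv2.inRange(h,(105,120,30),(125,255,255));m[:180]=0;m[300:]=0;m[:,:190]=0;m[:,330:]=0
    m=cv2.morphologyEx(m,cv2.MORPH_OPEN,np.ones((2,2)))
    k,l,st,_=cv2.connectedComponentsWithStats(m);i=1+np.argmax(st[1:,4]);M[n]=l==i;print(n,st[i])
box=[[x,y,z] for x in(-.03,.03) for y in(-.12,.12) for z in(0,.035)]
def cost(p,cams=("side","top")):
    e=0
    for n in cams:
        u=cv2.convexHull((proj(n,pts(box,p))*16).astype(np.int32))
        g=np.zeros((400,640),np.uint8);cv2.fillPoly(g,[u],1,shift=4)
        e+=((g>0)&~M[n]).sum()*1.0+((g==0)&M[n]).sum()*2
    return e
c=onz("top",(236,212),.035)
for cams in(("top",),("side",),("side","top")):
  best=min((minimize(cost,[c[0]+a,c[1]+a,y],args=(cams,),method="Nelder-Mead",options=dict(initial_simplex=np.array([[c[0]+a,c[1]+a,y]]*4)+np.r_[[[0,0,0]],np.diag([.015,.015,.15])])) for y in(-.25,-.4) for a in(0,.006)),key=lambda r:r.fun)
  print("rack",cams,best.x,np.degrees(best.x[2]),best.fun)
p=best.x
P=pts([[0,0,.125],[0,0,.142],[0,.075,.142],[0,-.075,.142]],p);print(P[0],[proj(n,P) for n in("side","top")])
B=[[-.09,.065,.018],[-.09,-.065,.018],[.05,-.065,.018],[.05,.065,.018]]
ot=np.array([[341.1,179.9],[381.7,181.8],[383.8,138],[343.3,135.4]])
os_=np.array([[320.8,211.5],[346.5,195.6],[295.4,193.1]])
def f(p): # camera -x faces robot; left(+y) front = nearest side camera
    Q=pts(B,p);return np.r_[(proj("top",Q)-ot).ravel(),(proj("side",Q[[0,1,3]])-os_).ravel()]
r=least_squares(f,[.58,-.05,0]);print("stand",r.x,np.degrees(r.x[2]),r.fun)
L=pts([[-.075,0,.22]],r.x);print("lens",L,proj("side",L),proj("top",L))
E
```

```text
side [230 254  79  40 843]
top [ 196  190   81   46 1407]
rack ('top',) [ 0.5099  0.2505 -0.361 ] -20.68486349211536 262.0
rack ('side',) [ 0.5267  0.2388 -0.3775] -21.626567405503202 1042.0
rack ('side', 'top') [ 0.5118  0.2517 -0.3475] -19.907491363862654 1332.0
[0.5118 0.2517 0.125 ] [array([[266.8437, 249.7321],
       [266.3577, 245.5401],
       [240.945 , 253.8946],
       [290.8995, 237.472 ]]), array([[229.098 , 209.999 ],
       [227.8732, 209.6275],
       [202.8215, 200.0926],
       [253.0125, 219.1957]])]
stand [ 0.6997 -0.132  -0.0401] -2.2966829834785796 [-1.2356  0.9915  0.4793  1.397   0.3032  0.3426 -1.1334  0.6671 -0.5261
 -1.9542  0.2614 -2.3687 -1.3059 -2.0766]
lens [[ 0.6248 -0.129   0.22  ]] [[331.2662 152.0019]] [[368.0509 167.0372]]
```

Request:
play_rows(
  linear=[
    [0.0203,0.0529,0],
    [0.0203,0.0529,0],
    [0.0203,0.0529,0],
    [0.0203,0.0529,0],
    [0.0203,0.0529,0],
    [0.0203,0.0529,0],
    [0.0203,0.0529,0],
    [0.0203,0.0529,0],
  ],
  turn=[-2.4,-2.4,-2.4,-2.4,-2.4,-2.4,-2.4,-2.4],
  hand=0.05,
)

```text
time: 2.2
tool_pos: [0.3479, -0.1721, 0.2503]
tool_rot: [0.0, 1.0, -0.018, 0.001]
contact_force: [1.3, -0.6, 0.2]
gripper_width: 0.584
grasp_force: 0.0
```

Request:
play_rows(
  linear=[
    [0.0203,0.0529,0],
    [0.0203,0.0529,0],
    [0.0203,0.0529,0],
    [0.0203,0.0529,0],
    [0.0203,0.0529,0],
    [0.0203,0.0529,0],
    [0.0203,0.0529,0],
    [0,0,0],
  ],
  turn=[-2.4,-2.4,-2.4,-2.4,-2.4,-2.4,-2.4,0],
)

```text
time: 3.2
tool_pos: [0.4899, 0.1994, 0.2495]
tool_rot: [0.0, 0.987, -0.161, -0.001]
contact_force: [-0.4, -0.7, -1.1]
gripper_width: 0.582
grasp_force: 0.0
```

Request:
play_rows(
  linear=[
    [0.01,0.025,-0.025],
    [0.01,0.0245,-0.025],
    [0,0,0],
    [0,0,0],
  ],
  turn=[-2,0,0,0],
)

```text
time: 3.7
tool_pos: [0.5098, 0.2451, 0.2008]
tool_rot: [0.0, 0.984, -0.181, 0.0]
contact_force: [0.3, 0.3, -0.0]
gripper_width: 0.585
grasp_force: 0.0
```

```bash
python3 - <<'E'
from h import *
s=state();print(s["tool_pos"],s["tool_rot"],s["joint_pos"])
T=np.array(s["tool_pos"]);a=snap("side","s1.png");b=snap("top","t1.png")
print(proj("side",[T,T-[0,0,.075]]),proj("top",[T,T-[0,0,.075]]))
o=np.zeros((560,790,3),np.uint8)
o[:,:400]=cv2.resize(a[165:305,215:315],(400,560),interpolation=cv2.INTER_CUBIC)[...,::-1]
o[:480,410:790]=cv2.resize(b[160:280,190:285],(380,480),interpolation=cv2.INTER_CUBIC)[...,::-1]
cv2.imwrite("pics/z1.png",o)
E
```

```text
[0.50980036 0.24514647 0.20080878] [ 9.15804748e-05  9.83565511e-01 -1.80551227e-01  3.62050982e-04] [ 3.16911885e-01 -5.31400895e-02  1.80195637e+00 -5.15239992e-04
  1.39222797e+00  2.25089333e+00]
[[266.93321406 229.6674314 ]
 [269.05367293 248.70764338]] [[225.83344003 209.06926596]
 [231.3599766  210.74236235]]
```

View pics/z1.png

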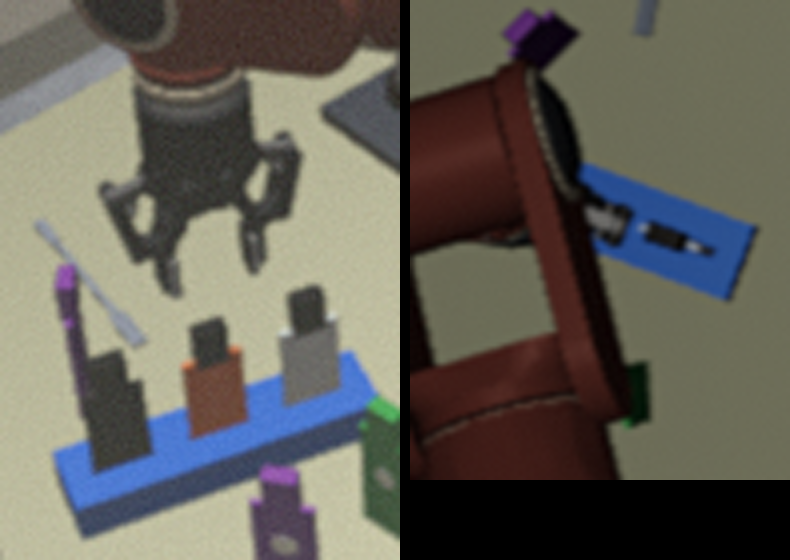

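Fingers straddle the copper grip. They sit about 4 mm short in y. The side crop shows the grip top at (208,325) and the fingertip midpoint at (213,280).

Request:
play_rows(
  linear=[
    [0,0.004,-0.02],
    [0,0,-0.025],
    [0,0,-0.02],
    [0,0,-0.006],
    [0,0,0],
  ],
  turn=[0,0,0,0,0],
)

```text
time: 4.42
tool_pos: [0.5095, 0.25, 0.1286]
tool_rot: [0.0, 0.984, -0.18, -0.0]
contact_force: [0.8, 1.1, 0.5]
gripper_width: 0.584
grasp_force: 0.0
```

Request:
play_rows(
  linear=[
    [0,0,0],
    [0,0,0],
    [0,0,0],
    [0,0,0],
  ],
  turn=[0,0,0,0],
  hand=0.0,
)

```text
time: 4.92
tool_pos: [0.5104, 0.2504, 0.1302]
tool_rot: [-0.001, 0.984, -0.18, 0.001]
contact_force: [-0.0, 0.8, 4.5]
gripper_width: 0.294
grasp_force: 59.4
```

Request:
play_rows(
  linear=[
    [0,0,0.01],
    [0,0,0.015],
    [0,0,0.02],
    [0.0187,-0.007,0.002],
    [0.0187,-0.0071,0],
    [0,0,-0.015],
    [0,0,-0.02],
    [0,0,-0.012],
  ],
  turn=[0,0,0,0,0,0,0,0],
)

```text
time: 5.92
tool_pos: [0.545, 0.2355, 0.1253]
tool_rot: [0.001, 0.984, -0.18, -0.002]
contact_force: [-0.3, 0.1, -2.1]
gripper_width: 0.293
grasp_force: 59.4
```

```bash
python3 - <<'E'
from h import *
s=state();print(s["tool_pos"],s["contact_force"],s["ft_torque"],s["gripper_width"])
a=snap("side","s2.png")
cv2.imwrite("pics/z2.png",cv2.resize(a[165:305,215:315],(400,560),interpolation=cv2.INTER_CUBIC)[...,::-1])
E
```

```text
[0.54502153 0.2355456  0.12525788] [-0.3410829   0.08567147 -2.10730426] [0.00840032 0.04062507 0.0121658 ] 0.29274267966261536
```

View pics/z2.png

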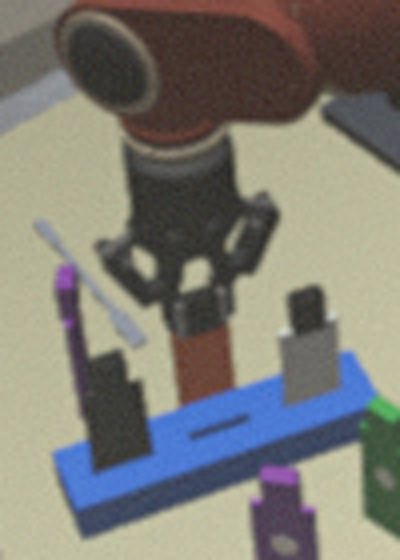

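Copper plate is out of its slot at crop (208,360), standing on the far side of the rack, and the other two plates are undisturbed. Next I pivot it in the grip by pulling its back against the rack edge.

Request:
play_rows(
  linear=[
    [0,0,0.005],
    [-0.0065,0.0025,0],
    [-0.0065,0.0025,0],
    [-0.0065,0.0025,0],
    [0,0,0],
  ],
  turn=[0,0,0,0,0],
)

```text
time: 6.6
tool_pos: [0.5285, 0.244, 0.1356]
tool_rot: [-0.001, 0.984, -0.18, 0.002]
contact_force: [3.7, -0.9, -0.1]
gripper_width: 0.294
grasp_force: 59.7
```

Request:
play_rows(
  linear=[
    [-0.0065,0.0025,0],
    [-0.0065,0.0025,0],
    [-0.0065,0.0025,0],
    [0,0,0],
  ],
  turn=[0,0,0,0],
)

```text
time: 7.1
tool_pos: [0.5084, 0.2509, 0.1347]
tool_rot: [0.0, 0.984, -0.18, 0.001]
contact_force: [2.9, -1.5, 0.0]
gripper_width: 0.291
grasp_force: 59.4
```

Request:
play_rows(
  linear=[
    [-0.0065,0.0025,0],
    [-0.0065,0.0025,0],
    [0,0,0],
    [0,0,0],
  ],
  turn=[0,0,0,0],
)

```text
time: 7.6
tool_pos: [0.4952, 0.256, 0.1344]
tool_rot: [-0.0, 0.984, -0.18, -0.0]
contact_force: [2.7, -0.3, 0.8]
gripper_width: 0.292
grasp_force: 59.3
```

Request:
play_rows(
  linear=[
    [0,0,0.02],
    [0,0,0.03],
    [0,0,0.03],
    [0,-0.02,0.016],
    [-0.004,-0.0475,0],
    [-0.004,-0.0475,0],
    [-0.004,-0.0475,0],
    [-0.004,-0.0475,0],
  ],
  turn=[0,0,0,0,3.7,3.7,3.7,3.7],
)

```text
time: 8.6
tool_pos: [0.4776, 0.0442, 0.2296]
tool_rot: [-0.0, 0.999, -0.051, -0.001]
contact_force: [0.0, 0.0, -1.3]
gripper_width: 0.295
grasp_force: 59.4
```

Request:
play_rows(
  linear=[
    [-0.004,-0.0475,0],
    [-0.004,-0.0475,0],
    [-0.004,-0.047,0],
    [0,-0.027,0],
    [0,0,0],
    [0,0,0],
  ],
  turn=[3.7,0,0,0,0,0],
)

```text
time: 9.35
tool_pos: [0.4664, -0.1226, 0.2296]
tool_rot: [-0.001, 1.0, -0.02, -0.001]
contact_force: [0.1, -0.1, -2.8]
gripper_width: 0.297
grasp_force: 59.6
```

```bash
python3 - <<'E'
from h import *
s=state();print(s["time"],s["tool_pos"],s["tool_rot"])
a=snap("side","s3.png");b=snap("top","t3.png")
T=np.array(s["tool_pos"]);print(proj("side",[T]),proj("top",[T]))
o=np.zeros((560,790,3),np.uint8)
o[:,:385]=cv2.resize(a[90:230,265:361],(385,560),interpolation=cv2.INTER_CUBIC)[...,::-1]
o[:560,390:790]=np.clip(cv2.resize(b[120:260,310:410],(400,560),interpolation=cv2.INTER_CUBIC)[...,::-1]*1.6,0,255)
cv2.imwrite("pics/z3.png",o)
E
```

```text
9.35 [ 0.46636494 -0.12258566  0.22962167] [-6.77037428e-04  9.99800718e-01 -1.99397358e-02 -6.87982481e-04]
[[367.03264125 170.63866499]] [[365.64368141 227.26688669]]
```

View pics/z3.png

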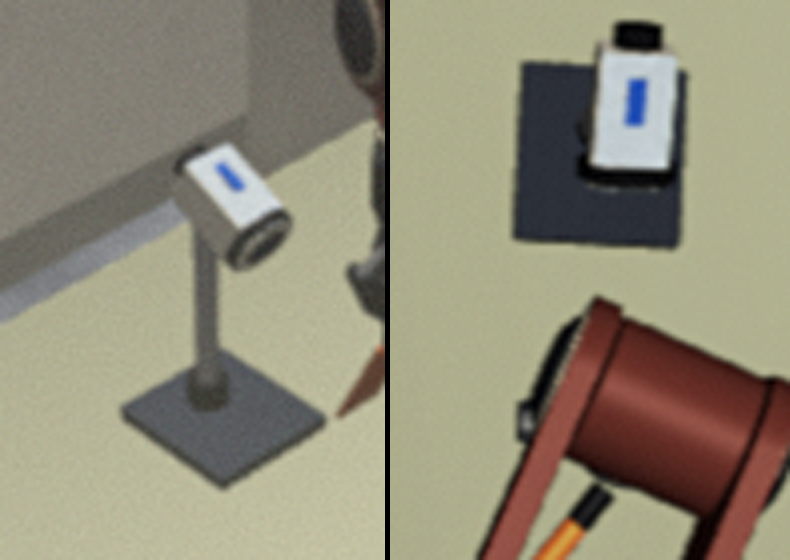

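Side crop: stand base corners at (123,410), (222,487) and (325,420), lens near (264,241), and the plate's tilted bottom just at the right edge (340,415). Top crop: the arm hides the plate. I'll fit the tilt from the copper mask and refine the stand.

```bash
cat > fit.py <<'E'
from h import *
from scipy.optimize import minimize
def copmask(im):
    h=cv2.cvtColor(im,cv2.COLOR_RGB2HSV)
    return h
def platehull(n,T,yaw,th,g=.120,y0=0,roll=0,zr=(0,.096)):
    Rm=R.from_euler("ZYX",[yaw,-th,roll]).as_matrix()
    L=np.array([[x,y+y0,z-g] for x in(-.0025,.0025) for y in(-.0225,.0225) for z in zr])
    return proj(n,T+L@Rm.T)
def fill(P):
    g=np.zeros((400,640),np.uint8);cv2.fillPoly(g,[cv2.convexHull((P*16).round().astype(np.int32))],1,shift=4);return g>0
E
python3 - <<'E'
from fit import *
np.set_printoptions(precision=4,suppress=True)
# stand base
M={}
for n in("side","top"):
    im=cv2.imread(f"pics/{n}0.png");h=cv2.cvtColor(im,cv2.COLOR_BGR2HSV)
    v=h[...,2];s=h[...,1]
    print(n,"base hsv",h[(200,320) if n=="side" else (170,350)],"bench",h[(225,330) if n=="side" else (200,360)])
    M[n]=~((h[...,0]>15)&(h[...,0]<40)&(s>40)) if n=="top" else v<120
box=[[x,y,z] for x in(-.09,.05) for y in(-.065,.065) for z in(0,.018)]
W={"top":np.zeros((400,640),bool),"side":np.zeros((400,640),bool)}
W["top"][130:192,330:395]=1;W["top"][:169,356:]=0
W["side"][175:220,285:358]=1
def cost(p,cams):
    return sum(((fill(proj(n,pts(box,p)))!=M[n])&W[n]).sum() for n in cams)
for cams in(("top",),("side",),("top","side")):
    x0=np.array([.70,-.132,-.04])
    r=min((minimize(cost,x0+d,args=(cams,),method="Nelder-Mead",options=dict(initial_simplex=(x0+d)+np.r_[[[0,0,0]],np.diag([.01,.01,.08])])) for d in([0,0,0],[.004,-.003,.03],[-.003,.003,-.03])),key=lambda r:r.fun)
    L=pts([[-.075,0,.22]],r.x);print(cams,r.x,np.degrees(r.x[2]),r.fun,"lens",L,proj("side",L),proj("top",L))
a=cv2.imread("pics/s3.png");h=cv2.cvtColor(a,cv2.COLOR_BGR2HSV);print(h[198,357:375:3])
T=np.array([.4664,-.1226,.2296])
o=cv2.resize(a[150:220,330:400],(560,560),interpolation=cv2.INTER_CUBIC)
for th,c in((20,(255,0,0)),(26,(0,255,0))):
    P=platehull("side",T,np.radians(-2.3),np.radians(th));cv2.polylines(o,[cv2.convexHull(((P-[330,150]+.5)*8).astype(np.int32))],True,c)
cv2.imwrite("pics/z4.png",o)
E
```

```text
side base hsv [100  17  90] bench [ 29  44 180]
top base hsv [109  60  34] bench [ 30  49 105]
('top',) [ 0.708  -0.1344 -0.0374] -2.1437353012184817 46.0 lens [[ 0.6331 -0.1316  0.22  ]] [[330.0059 150.675 ]] [[369.0756 163.9288]]
('side',) [ 0.7055 -0.1344 -0.0014] -0.08223005393081259 121.0 lens [[ 0.6305 -0.1343  0.22  ]] [[331.1514 150.65  ]] [[370.107  164.9208]]
('top', 'side') [ 0.7085 -0.1345 -0.0412] -2.361970081792198 200.0 lens [[ 0.6336 -0.1314  0.22  ]] [[329.8509 150.6394]] [[368.9982 163.7363]]
[[ 28  42 188]
 [ 30  42 189]
 [ 28  46 192]
 [ 29  42 190]
 [ 28  41 193]
 [ 28  43 191]]
```

View pics/z4.png

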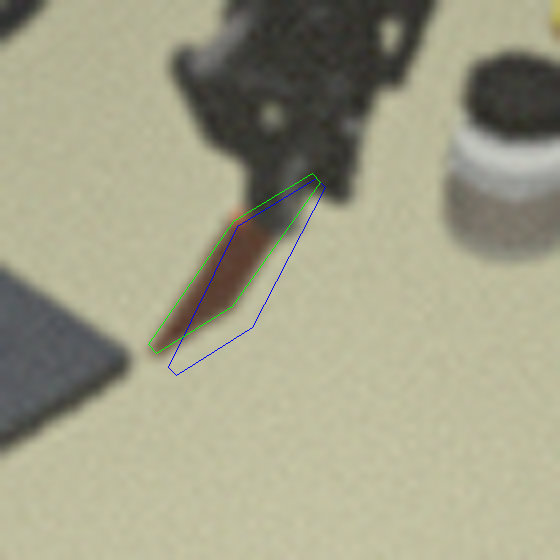

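```bash
python3 - <<'E'
from fit import *
a=cv2.imread("pics/s3.png");h=cv2.cvtColor(a,cv2.COLOR_BGR2HSV)
m=((h[...,0]<15)|(h[...,0]>170))&(h[...,1]>50);W=np.zeros_like(m);W[178:200,345:372]=1
# occluders: restrict to the part below the line of fingertips
yy,xx=np.mgrid[:400,:640];W&=(yy-150)*8>225-0.0*xx;W&=~(((yy-150)*8<262)&((xx-330)*8>265))
print(m[W].sum())
T=np.array([.4664,-.1226,.2296])
def cost(p,yaw=None):
    P=platehull("side",T,p[3] if yaw is None else yaw,p[0]);return ((fill(P+p[1:3])!=m)&W).sum()+.3*(p[1]**2+p[2]**2)
for yaw in(None,-.04,-.1,.03):
    best=None
    for t in(.38,.44,.5):
        x0=np.array([t,0,0,-.04]);r=minimize(cost,x0,args=(yaw,),method="Nelder-Mead",options=dict(initial_simplex=x0+np.r_[np.zeros((1,4)),np.diag([.06,1,1,.08])]))
        if best is None or r.fun<best.fun:best=r
    print(yaw,np.degrees(best.x[[0,3]]),best.x[1:3],best.fun)
E
```

```text
70
None [25.74161815  2.65083703] [3.50281112e-05 1.89779876e-06] 20.00000000036917
-0.04 [27.6560236   0.42855513] [0.09861059 0.48172272] 21.072534247312298
-0.1 [27.41561526 -1.94349055] [1.07106722 0.0592543 ] 30.345208817724057Traceback (most recent call last):
  File "<stdin>", line 13, in <module>
    res = _minimize_neldermead(fun, x0, args, callback, bounds=bounds,
                               **options)
    fxcc = func(xcc)
    fx = function(np.copy(x), *(wrapper_args + args))
  File "<stdin>", line 9, in cost
  File "fit.py", line 9, in platehull
    return proj(n,T+L@Rm.T)
  File "h.py", line 17, in proj
    K,o,M=cam(n);q=(np.atleast_2d(P)-o)@M@K.T;return q[:,:2]/q[:,2:]
          ~~~^^^
  File "h.py", line 5, in cam
    c=camera_info(n);q=np.array(c["attitude"],float)
ValueError: time passes only in moves, steps and waits
```

Request:
play_rows(
  linear=[
    [0.01,-0.001,0],
    [0.015,-0.002,0],
    [0.014,-0.001,0],
    [0.008,-0.001,0.001],
    [0,0,0],
    [0,0,0],
    [0,0,0],
    [0,0,0],
  ],
  turn=[0,0,0,0,0,0,0,0],
)

```text
time: 10.45
tool_pos: [0.5139, -0.128, 0.2311]
tool_rot: [0.0, 1.0, -0.02, 0.0]
contact_force: [0.2, -0.4, -2.0]
gripper_width: 0.292
grasp_force: 59.6
```

```bash
python3 - <<'E'
from fit import *
s=state();T=np.array(s["tool_pos"]);print(s["time"],T,s["tool_rot"],np.abs(s["joint_vel"]).max())
a=snap("side","s5.png");b=snap("top","t5.png")
o=np.zeros((560,790,3),np.uint8)
def crop(im,n,x,y,w,h,k,g):
    c=np.clip(cv2.resize(im[y:y+h,x:x+w],(w*k,h*k),interpolation=cv2.INTER_CUBIC)[...,::-1]*g,0,255).astype(np.uint8)
    P=platehull(n,T,np.radians(-2.3),np.radians(26.3));cv2.polylines(c,[cv2.convexHull(((P-[x,y]+.5)*k).astype(np.int32))],True,(0,255,0))
    L=np.array([.633,-.132,.22]);d=R.from_euler("ZY",[-2.2,-25],degrees=True).apply([[-1,0,0],[0,.33,0],[0,-.33,0],[0,0,.33],[0,0,-.33]])*.1
    for q in proj(n,np.r_[[L],L+d]):cv2.circle(c,tuple(int(v) for v in (q-[x,y]+.5)*k),3,(0,0,255),-1)
    return c
o[:560,:400]=crop(a,"side",300,125,50,70,8,1.)
o[:390,405:790]=crop(b,"top",335,130,55,55,7,1.6)[:390,:385] if True else 0
cv2.imwrite("pics/z5.png",o)
E
```

```text
10.45 [ 0.51385266 -0.12802223  0.23106647] [ 1.26525036e-05  9.99803009e-01 -1.98479560e-02  4.58938168e-05] 0.002774956419518678Traceback (most recent call last):
  File "<stdin>", line 12, in <module>
ValueError: could not broadcast input array from shape (385,385,3) into shape (390,385,3)
```

```bash
python3 - <<'E'
from fit import *
T=np.array([.51385,-.12802,.23107])
a=cv2.imread("pics/s5.png");b=cv2.imread("pics/t5.png")
o=np.zeros((560,790,3),np.uint8)
def crop(im,n,x,y,w,h,k,g):
    c=np.clip(cv2.resize(im[y:y+h,x:x+w],(w*k,h*k),interpolation=cv2.INTER_CUBIC)*g,0,255).astype(np.uint8)
    P=platehull(n,T,np.radians(-2.3),np.radians(26.3));cv2.polylines(c,[cv2.convexHull(((P-[x,y]+.5)*k).astype(np.int32))],True,(0,255,0))
    L=np.array([.633,-.132,.22]);d=R.from_euler("ZY",[-2.2,-25],degrees=True).apply([[-1,0,0],[0,.33,0],[0,-.33,0],[0,0,.33],[0,0,-.33]])*.1
    for q in proj(n,np.r_[[L],L+d]):cv2.circle(c,tuple(int(v) for v in (q-[x,y]+.5)*k),2,(0,0,255),-1)
    return c
o[:560,:400]=crop(a,"side",312,125,50,70,8,1.)
o[:385,405:790]=crop(b,"top",342,140,55,55,7,1.6)
cv2.imwrite("pics/z5.png",o)
E
```

```text
(no output)
```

View pics/z5.png

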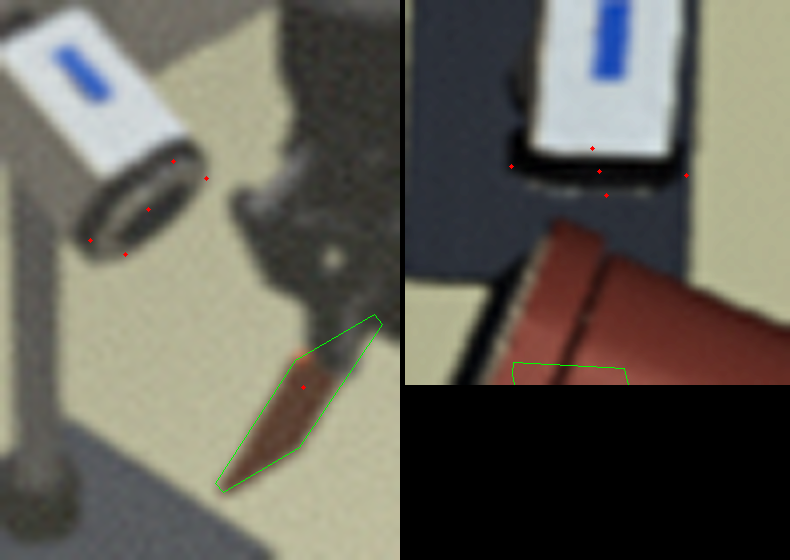

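Side crop: the plate at (270,425) matches the predicted 26° outline. The predicted lens and ring points fall on the ring at (148,209). In the top crop the ring matches within about 2 mm. The pose is good and the arm is still, so I'm handing in.

```bash
python3 -c "
from plant import *
print(job_done())"
```

```text
the job is handed in; nothing more can be done
None
```

The copper plate is out of the rack and held steady by its grip in front of the inspection camera, about 100 mm from the lens and leaning about 26° (25° wanted). The job is handed in at about 10.5 s. I couldn't see the white spot itself: the arm blocked the top view, and I know it faces the lens only because the robot-side face is plain.

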